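# Find the stamped sample case and push it to the dispatch line

## Robot

A 6-joint arm with a two-finger parallel gripper is mounted at the origin on the work surface. World frame = base frame: x ahead of the robot, y to its left, z up, the work surface at z = 0. Lengths are in m, angles in rad, forces in N, time in s.
With the tool pointing down it reaches from about 0.275 to 1 m from the base axis. Payload 8.4 kg.
Tool frame: the origin (TCP) lies midway between the tips of the shut fingers; the grasp point (between the pads) lies 19 mm behind it (env.pinch_z is the z of the grasp point in the tool frame, in m); z points along the fingers, y is the direction in which the jaws open and shut (so a half turn about z gives the same grasp; the last joint's range is limited). The gripper opens to 85 mm and grips with 20 to 120 N. Pads are 22 mm wide; open, the fingers measure 114 mm over their backs; the gripper's body (76 mm by 85 mm) begins 54 mm behind the grasp point. The pads swing forward as they close: fully open they stand 13 mm farther back than shut.
Start: joints at [1.281, 0.353, 1.633, -0, 1.155, -0.002], TCP at [0.177, 0.599, 0.231] pointing down, gripper open.
Joint ranges: [-2.63, 2.63], [-0.92, 2.1], [0.06, 2.66], [-1.3, 4.44], [0, 2.69], [-3.02, 3.02]. Speed limits (rad/s): [2.22, 2.22, 2.79, 3.14, 3.14, 3.14].

## Interface

Orientations are given as a rotation vector (axis times angle).
In Python, from rig import env gives the robot as it stands.
- The arm moves only by the tool carry_out, never from a script. Its arguments are lists of equal length, an entry for each row: "delta_pos": the shift along the tool's x, y, z in m, a list of three; "twist": the turn about the tool's z in rad; "fingers": the closure in counts, from 0 (fully open) to 255 (shut). In form: {"delta_pos": [[dx, dy, dz], ...], "twist": [twist, ...], "fingers": [fingers, ...]}. A call has exactly 5 rows; each row is the pose to reach, as a shift and turn from the pose commanded when the call began, along the tool's axes at that moment; what a row does not reach only later rows make up. A row lasts 1/12 s, in which the tool goes at most 41.7 mm and 7.16 degrees, less where a joint would pass 70% of its speed; a pose out of reach is approached as far as the arm can. A call with a gripper value outside its range is refused whole. The fingers move at their own pace and stop on an object; "squeeze" is the grip in N (left out, the last holds). Time passes only in rows, so rows that repeat a pose let the fingers close, or fill a call up. It gives the time, the measured TCP pose, the force and the opening at its end, in the units of the state.
- env.read_state(): the state, without advancing time (a new reading comes with each control period).
- env.snapshot(name): name is "side" or "top" or "wrist"; returns a dict with "color" (400x640x3 uint8, red, green, blue), "mtx" (3x3 intrinsics, pixels), "k1" (the pictures are not rectified: a ray, as slopes to the right and down, at radius r is drawn at 1 + k1 r^2 times it, then the intrinsics apply), "rvec" (rotation vector, rad) and "tvec" (3), from world to camera coordinates, as OpenCV has them. Camera axes: x right, y down, z forward; pixel columns grow to the right and rows downward; lengths in m; the calibration is good to about 2 mm. A picture is of the moment at which its call begins. There is no depth.
- env.hand_in(): hands the job in, once; it reports no verdict.
Trained networks look in the newest picture that a camera, given by its name, has taken for a name from the list of things; names that differ only in an ending like _2 or _b are one class to them, and where a whole thing is asked for, a point or a joint stands for the part that bears it (a point fixed in the world has none). Each returns a list of dicts, best first, with "confidence" (0 to 1); they miss things now and then, are a little off and sometimes report something else, mostly with a low value. They report only what shows in the picture. A call takes as long as a camera call. They do not tell look-alikes from the thing itself.
- env.boxes_of(target, camera): "xyz" ([x, y, z] in m, in the coordinates of the camera as it stood for that picture, good to about 4 mm: the middle of the surface that is visible of it).
- env.trace(target, camera): "region" (400x640 bool, what is visible of it).
- env.place_of(target, camera): "xyz" ([x, y, z] in m, in the coordinates of the camera as it stood for that picture, good to about 4 mm: a listed point, or the origin of a listed thing).
The state is a dict: "t": time; "qpos": joint angles; "joint_velocities": joint speeds; "joint_efforts": joint torques, N m; "eef_pos": TCP position; "eef_rot": TCP orientation; "contact_force": force on the tool from outside, world axes, zero at the start; "wrist_torque": the same for the moment, N m; "finger_gap": opening from 0.0 (shut) to 1.0 (fully open).
Only numpy, scipy, OpenCV 4.12 (cv2) and the standard library are available. Lean on these libraries where they do the work, as an engineer would, in place of code of your own. Each camera call takes 0.05 s, during which the arm holds its last target.

## Task

Two closed sample cases stand on the bench and one has an ink stamp (a ring with a cross) on its underside. With the fingertips, without pinching or lifting, tip each case over towards the robot onto its near broad side, the left one (robot's left) first, and leave both lying so that the undersides can be seen. Then push the stamped case, still lying on that side, sideways until its middle is over the black dispatch line, to within 3 cm; leave the other case lying where it fell and do not disturb the things around.

Things in the scene. Friction and masses are not known exactly. Their poses are not given: they have to be found in the camera images.
- case_stamped: Closed white plastic case, black seam, grey lid panel; 70 mm deep (x), 110 wide (y), 120 tall (z), plain sides, 0.3 to 0.65 kg, loose. One stands left (+y), one right of the line. Origin: underside centre; standing, z is up and x away from the robot (yaw within 0.25 rad); tipped onto its near face, x is up and z towards the robot. Stamped: black ring 58 mm across with a cross, mid-underside.
- case_plain: Closed white plastic case, black seam, grey lid panel; 70 mm deep (x), 110 wide (y), 120 tall (z), plain sides, 0.3 to 0.65 kg, loose. One stands left (+y), one right of the line. Origin: underside centre; standing, z is up and x away from the robot (yaw within 0.25 rad); tipped onto its near face, x is up and z towards the robot. Not stamped: two grey mould lines only, as on both.
- case_stamped_mid (a point): Middle of the stamped case and its mass centre: 60 mm above the bench while it stands, 35 mm when it lies on its near side. Pulled towards the robot near the top of its far face, a case pivots on its near bottom edge with little sliding, and past about 0.53 rad falls by itself; then it lies 70 mm high, 120 mm along x, underside facing away from the robot (+x).
- case_plain_mid (a point): Middle of the other case, likewise.
- line: Dispatch line: a straight black tape, 400 mm long, 20 mm wide, flat on the bench (1 mm, no obstacle), running roughly away from the robot between the two cases. Origin: its centre, at bench height; x along the tape away from the robot, y to the left.
- wash_bottle: Bystander: white closed plastic bottle, 60 mm across, 150 mm tall, loose, beyond the left case to the left. Origin: centre of its underside.
- tub: Bystander: yellow closed tub, 66 mm across, 100 mm tall, loose, beyond the right case to the right. Origin: centre of its underside.
- tube_rack: Bystander: grey open tube rack, 70 x 70 x 50 mm, loose, in the middle beyond the far end of the line. Origin: centre of its underside.
Things that resemble listed ones, but are neither listed nor needed, are in the scene too. Leave any purple look-alike of the case_stamped alone.

How it is judged:
On the way, in this order (a step that is already met when the one before it is completed fails the run):
1. the left case lies on its near side, the right one still stands (((world y of case_stamped_mid above 0.05 m and angle between case_stamped's own x axis and vertical below 0.2 rad and angle between case_plain's own z axis and vertical below 0.2 rad) or (world y of case_plain_mid above 0.05 m and angle between case_plain's own x axis and vertical below 0.2 rad and angle between case_stamped's own z axis and vertical below 0.2 rad))), for 0.2 s.
2. both cases lie on their near sides, neither yet near the line (angle between each of case_stamped, case_plain's own x axis and vertical below 0.2 rad and (y of case_stamped_mid in the frame of line above 0.1 m or y of case_stamped_mid in the frame of line below -0.1 m) and (y of case_plain_mid in the frame of line above 0.1 m or y of case_plain_mid in the frame of line below -0.1 m)), for 0.2 s.
At the end, for the whole second after the job is handed in: Both cases lie at rest on their near sides; the stamped one's middle is within 30 mm of the dispatch line, between its ends; the other's middle is under 170 mm from where it started (tipping alone shifts it about 100 mm) and over 100 mm from the line (angle between each of case_stamped, case_plain's own x axis and vertical below 0.2 rad and y of case_stamped_mid in the frame of line between -0.03 and 0.03 m and x of case_stamped_mid in the frame of line between -0.2 and 0.2 m and height (world z) of each of case_stamped_mid, case_plain_mid below 0.042 m and distance of case_plain_mid from where it was at the start of the episode below 0.17 m and (y of case_plain_mid in the frame of line above 0.1 m or y of case_plain_mid in the frame of line below -0.1 m) and linear speed of each of case_stamped, case_plain below 0.02 m/s and angular speed of each of case_stamped, case_plain below 0.1 rad/s); the robot touches nothing.
It fails at once if a case is lifted off the bench (its middle above 85 mm, or above 55 mm while it lies on its side) ((height (world z) of case_stamped_mid above 0.085 m or (angle between case_stamped's own x axis and vertical below 0.3 rad and height (world z) of case_stamped_mid above 0.055 m)) or (height (world z) of case_plain_mid above 0.085 m or (angle between case_plain's own x axis and vertical below 0.3 rad and height (world z) of case_plain_mid above 0.055 m))).
It fails at once if a bystander is pushed, lifted or tipped (moved more than 20 mm, or tilted more than 0.3 rad) (distance of any of wash_bottle, tub, tube_rack from where it was at the start of the episode above 0.02 m or angle between any of wash_bottle, tub, tube_rack's own z axis and vertical above 0.3 rad).
It also fails if it takes over 59 s, if anything falls off the work surface, if the arm or the gripper's body presses on something with over 40 N, if the wrist force passes 120 N, or if a joint passes its speed limit or range.

## Working session

There is one attempt and no reset: what is moved stays moved. The work goes in short steps, Python scripts to look and compute and a tool call to move; the robot and the scene stay as the last step left them, time stands still between calls to the robot, and variables do not carry over. Pictures are saved under pics/ and viewed, and the job is handed in when it is done.

Besides the shell and the picture viewer there is one more tool, called after "Call:" as name(argument=value, ...) on one line, values as JSON. carry_out: Moves the arm, as the interface text tells. Its arguments: {"type":"object","properties":{"delta_pos":{"type":"array"},"twist":{"type":"array"},"fingers":{"type":"array"},"squeeze":{"type":"number"}},"required":["delta_pos","twist","fingers"]}

```bash
ls; mkdir -p pics
cat > h.py <<'E'
import numpy as np, cv2
from rig import env
def w(s,p):
    R=cv2.Rodrigues(np.array(s['rvec'],float))[0]; return R.T@(np.array(p,float)-np.array(s['tvec'],float).ravel())
def save(s,n): cv2.imwrite('pics/'+n,s['color'][:,:,::-1])
def proj(s,P):
    R=cv2.Rodrigues(np.array(s['rvec'],float))[0]; c=R@np.array(P,float)+np.array(s['tvec']).ravel()
    a=c[:2]/c[2]; a=a*(1+s['k1']*(a@a)); return s['mtx'][:2,:2]@a+s['mtx'][:2,2]
def pix(s,u,v,z):
    m=s['mtx'];d=np.array([(u-m[0,2])/m[0,0],(v-m[1,2])/m[1,1]]);a=d.copy()
    for _ in range(20): a=d/(1+s['k1']*(a@a))
    R=cv2.Rodrigues(np.array(s['rvec'],float))[0]; o=-R.T@np.array(s['tvec']).ravel(); r=R.T@np.array([a[0],a[1],1]); return o+r*(z-o[2])/r[2]
E
python3 - <<'E'
from h import *
st=env.read_state()
print({k:np.round(v,3) for k,v in st.items()})
for c in ['top','side']:
    s=env.snapshot(c); save(s,c+'0.png')
    R=cv2.Rodrigues(np.array(s['rvec'],float))[0]; print(c,-R.T@np.array(s['tvec']).ravel())
    for t in ['case_stamped','case_plain','case_stamped_mid','case_plain_mid','line','wash_bottle','tub','tube_rack']:
        for d in env.place_of(t,c): print(c,t,round(d['confidence'],2),np.round(w(s,d['xyz']),3))
E
```

```text
pics
{'t': np.float64(0.0), 'qpos': array([ 1.281,  0.354,  1.634, -0.   ,  1.155, -0.002]), 'joint_velocities': array([-0.001,  0.001,  0.001, -0.001, -0.   ,  0.   ]), 'joint_efforts': array([-3.0000e-03, -6.0525e+01, -3.4208e+01, -0.0000e+00,  9.0000e-03,
        0.0000e+00]), 'eef_pos': array([0.177, 0.599, 0.231]), 'eef_rot': array([-4.500e-01, -3.109e+00,  2.000e-03]), 'contact_force': array([-0.181, -0.218,  0.197]), 'wrist_torque': array([-0.078, -0.011, -0.019]), 'finger_gap': np.float64(1.001)}
top [ 4.46668170e-01 -7.14394315e-04  1.33101078e+00]
top case_stamped 0.89 [ 0.744 -0.323  0.   ]
top case_stamped 0.88 [ 0.753 -0.131 -0.001]
top case_stamped 0.84 [ 0.378 -0.411 -0.001]
top case_stamped 0.77 [ 0.581 -0.228 -0.002]
top case_plain 0.86 [0.593 0.237 0.003]
top case_stamped_mid 0.93 [ 0.377 -0.413  0.059]
top case_stamped_mid 0.86 [ 0.754 -0.137  0.06 ]
top case_stamped_mid 0.85 [ 0.578 -0.22   0.059]
top case_stamped_mid 0.82 [ 0.739 -0.324  0.059]
top case_plain_mid 0.66 [0.588 0.24  0.061]
top line 0.89 [ 0.485 -0.012  0.   ]
top wash_bottle 0.81 [ 0.617  0.432 -0.002]
top tub 0.91 [ 0.612 -0.428  0.001]
top tube_rack 0.59 [ 0.8    0.013 -0.001]
side [ 0.2813283  -0.61548263  0.7543667 ]
side case_stamped 0.9 [ 0.751 -0.136  0.002]
side case_stamped 0.88 [ 0.376 -0.412 -0.001]
side case_stamped 0.73 [ 0.741 -0.328 -0.001]
side case_stamped 0.71 [ 0.581 -0.223 -0.004]
side case_plain 0.58 [0.584 0.237 0.004]
side case_stamped_mid 0.82 [ 0.742 -0.329  0.063]
side case_stamped_mid 0.66 [ 0.583 -0.224  0.061]
side case_stamped_mid 0.65 [ 0.755 -0.139  0.057]
side case_plain_mid 0.79 [0.585 0.233 0.064]
side line 0.64 [0.62  0.433 0.001]
side line 0.58 [ 0.48  -0.014  0.002]
side line 0.31 [0.585 0.234 0.062]
side wash_bottle 0.91 [ 0.62   0.435 -0.   ]
side tub 0.88 [ 0.614 -0.431  0.002]
side tube_rack 0.73 [0.8   0.013 0.003]
```

View pics/top0.png

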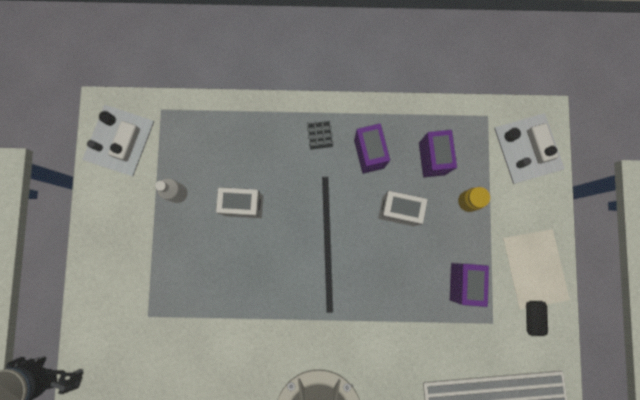

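View pics/side0.png

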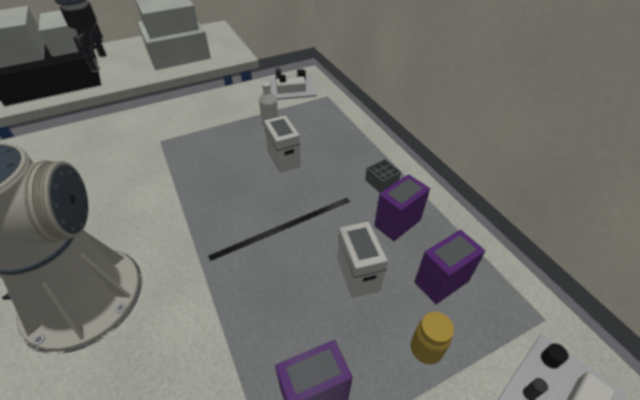

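Run:
```python
from h import *
s=env.snapshot('top')
img=s['color'].astype(int)
big=cv2.resize(s['color'][150:240,180:460],None,fx=2.8,fy=2.8,interpolation=cv2.INTER_CUBIC);cv2.imwrite('pics/z.png',big[:,:,::-1])
for nm,(u0,u1) in {'L':(205,275),'R':(370,440)}.items():
    sub=s['color'][175:235,u0:u1]; m=(sub.min(2)>165).astype(np.uint8)
    m2=cv2.morphologyEx(m,cv2.MORPH_CLOSE,np.ones((15,15)))
    c=max(cv2.findContours(m,0,2)[0],key=cv2.contourArea)
    b=cv2.boxPoints(cv2.minAreaRect(c))+[u0,175]
    P=np.array([pix(s,u,v,.12)[:2] for u,v in b]);print(nm,b.round(1).tolist(),P.round(3).tolist(),'ctr',P.mean(0).round(3))
    e=P[1:]-P[:-1];print(np.linalg.norm(e,axis=1).round(3),np.degrees(np.arctan2(e[:,1],e[:,0])).round(1))
for (u,v) in [(325,178),(330,311)]: print('line',pix(s,u,v,0).round(3))
```

```text
L [[216.7, 211.1], [218.0, 188.1], [256.2, 190.2], [254.9, 213.2]] [[0.558, 0.287], [0.621, 0.286], [0.617, 0.182], [0.554, 0.183]] ctr [0.588 0.235]
[0.063 0.104 0.063] [ -0.4 -92.  179. ]
R [[384.3, 213.8], [389.1, 191.5], [426.3, 199.5], [421.6, 221.8]] [[0.56, -0.167], [0.621, -0.18], [0.601, -0.281], [0.54, -0.268]] ctr [ 0.581 -0.224]
[0.062 0.103 0.062] [ -11.8 -101.1  167.7]
line [ 0.675 -0.005  0.   ]
line [ 0.285 -0.027  0.   ]
```

View pics/z.png

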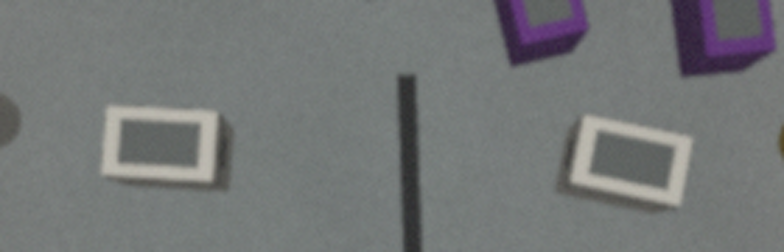

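```bash
cat >> h.py <<'E'
def go(P,yaw=0.):
    st=env.read_state();R=cv2.Rodrigues(np.array(st['eef_rot'],float))[0]
    D=np.array([[-np.cos(yaw),-np.sin(yaw),0],[-np.sin(yaw),np.cos(yaw),0],[0,0,-1]]).T  # placeholder
    x=-np.array([np.cos(yaw),np.sin(yaw),0]);z=np.array([0,0,-1.]);D=np.c_[x,np.cross(z,x),z]
    E=R.T@D
    d=R.T@(np.array(P)-st['eef_pos'])
    print('t',st['t'],'pos',np.round(st['eef_pos'],4),'delta',d.round(4),'twist',round(float(np.arctan2(E[1,0],E[0,0])),3),'F',np.round(st['contact_force'],1),'dist',np.linalg.norm(d).round(3),'gap',st['finger_gap'])
E
python3 -c "
from h import *
go([.675,.237,.231],-.02)"
```

```text
t 0.95 pos [0.1774 0.5993 0.2313] delta [-5.800e-01 -2.062e-01  3.000e-04] twist -0.268 F [-0.4 -0.3  0.3] dist 0.616 gap 1.002610267632579
```

Call:
carry_out(delta_pos=[[-0.039, -0.014, 0], [-0.078, -0.028, 0], [-0.117, -0.042, 0], [-0.156, -0.056, 0], [-0.195, -0.07, 0]], twist=[-0.05, -0.1, -0.15, -0.2, -0.268], fingers=[110, 110, 110, 110, 110])

```text
t: 1.37
eef_pos: [0.3457, 0.4756, 0.2314]
eef_rot: [0.027, 3.141, 0.0]
contact_force: [1.2, -0.4, 0.0]
finger_gap: 0.566
```

```bash
python3 -c "
from h import *
go([.675,.237,.231],-.02)"
```

```text
t 1.3667 pos [0.3457 0.4756 0.2314] delta [-0.3333 -0.233   0.0005] twist 0.003 F [ 1.2 -0.4  0. ] dist 0.407 gap 0.5664345362093804
```

Call:
carry_out(delta_pos=[[-0.033, -0.023, 0], [-0.066, -0.046, 0], [-0.1, -0.07, 0], [-0.133, -0.093, 0], [-0.166, -0.116, 0]], twist=[0, 0, 0, 0, 0], fingers=[110, 110, 110, 110, 110])

```text
t: 1.78
eef_pos: [0.5097, 0.3561, 0.2315]
eef_rot: [0.031, 3.141, 0.0]
contact_force: [-0.3, 0.6, -0.2]
finger_gap: 0.569
```

Call:
carry_out(delta_pos=[[-0.033, -0.023, 0], [-0.066, -0.046, 0], [-0.1, -0.07, 0], [-0.133, -0.093, 0], [-0.166, -0.116, 0]], twist=[0, 0, 0, 0, 0], fingers=[110, 110, 110, 110, 110])

```text
t: 2.2
eef_pos: [0.6733, 0.2367, 0.2313]
eef_rot: [0.031, 3.141, 0.0]
contact_force: [1.1, 0.9, -0.7]
finger_gap: 0.567
```

```bash
python3 -c "
from h import *
s=env.snapshot('top');save(s,'a1.png')
s=env.snapshot('wrist');save(s,'a2.png')
go([.675,.237,.09],-.02)"
```

```text
t 2.3 pos [0.6761 0.2341 0.2309] delta [0.0015 0.003  0.1409] twist -0.004 F [ 0.1 -0.6  0.5] dist 0.141 gap 0.5653268630994484
```

View pics/a2.png

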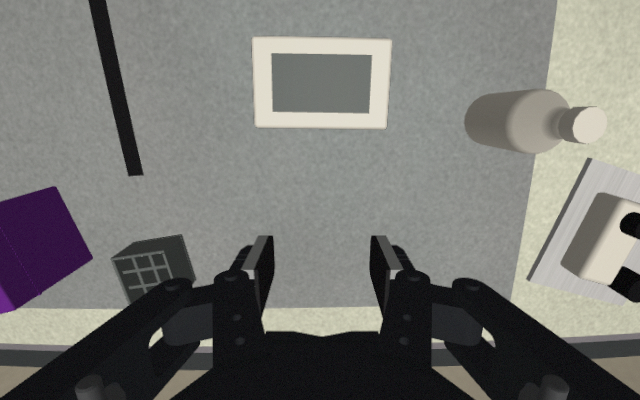

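Call:
carry_out(delta_pos=[[0, 0.003, 0.035], [0, 0.003, 0.07], [0, 0.003, 0.105], [0, 0.003, 0.135], [0, 0.003, 0.143]], twist=[0, 0, 0, 0, 0], fingers=[110, 110, 110, 110, 110])

```text
t: 2.72
eef_pos: [0.6684, 0.2405, 0.0828]
eef_rot: [-0.031, -3.134, 0.004]
contact_force: [-0.5, -0.1, -0.3]
finger_gap: 0.573
```

Call:
carry_out(delta_pos=[[0.008, 0, 0], [0.016, 0, 0], [0.024, 0, 0], [0.031, 0, 0], [0.038, 0, 0]], twist=[0, 0, 0, 0, 0], fingers=[110, 110, 110, 110, 110])

```text
t: 3.13
eef_pos: [0.6341, 0.2426, 0.0904]
eef_rot: [0.031, 3.138, 0.002]
contact_force: [3.5, 1.3, 1.8]
finger_gap: 0.571
```

```bash
python3 -c "
from h import *
s=env.snapshot('side');save(s,'b1.png')
s=env.snapshot('wrist');save(s,'b2.png')
go([.675,.237,.09],-.02)"
```

```text
t 3.2333 pos [0.6336 0.2425 0.0899] delta [-0.0415 -0.0047 -0.    ] twist 0.001 F [ 1.2 -0.4 -0.2] dist 0.042 gap 0.5632627091293503
```

View pics/b2.png

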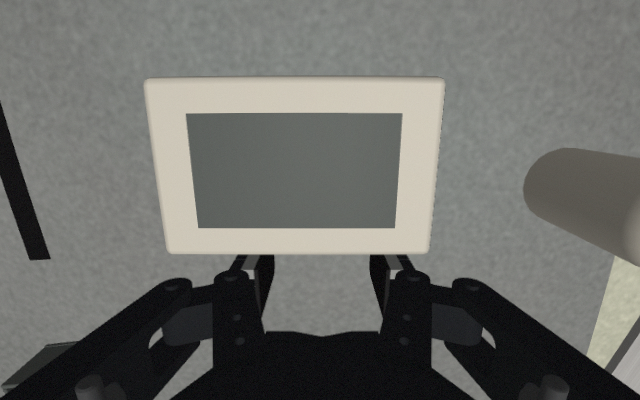

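View pics/b1.png

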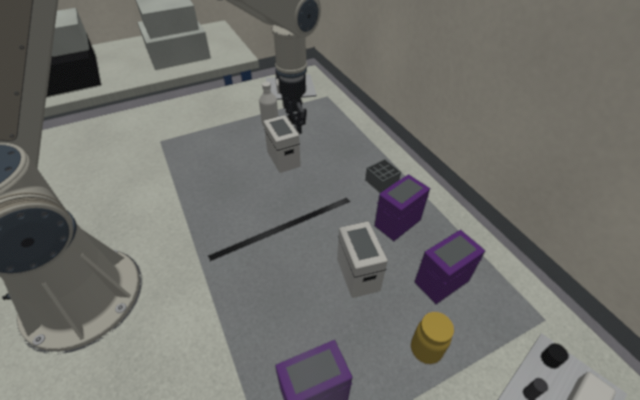

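Call:
carry_out(delta_pos=[[0.007, 0, 0], [0.014, 0, 0], [0.021, 0, 0], [0.028, 0, 0], [0.035, 0, 0]], twist=[0, 0, 0, 0, 0], fingers=[110, 110, 110, 110, 110])

```text
t: 3.65
eef_pos: [0.5978, 0.2426, 0.0882]
eef_rot: [-0.031, -3.141, 0.0]
contact_force: [1.6, 0.0, 1.9]
finger_gap: 0.568
```

```bash
python3 -c "
from h import *
s=env.snapshot('side');save(s,'c1.png')
s=env.snapshot('wrist');save(s,'c2.png')
go([.675,.237,.09],-.02)"
```

```text
t 3.75 pos [0.5965 0.2425 0.0876] delta [-0.0786 -0.0039 -0.0026] twist 0.001 F [-0.8  0.6 -0.1] dist 0.079 gap 0.5670094987996239
```

View pics/c2.png

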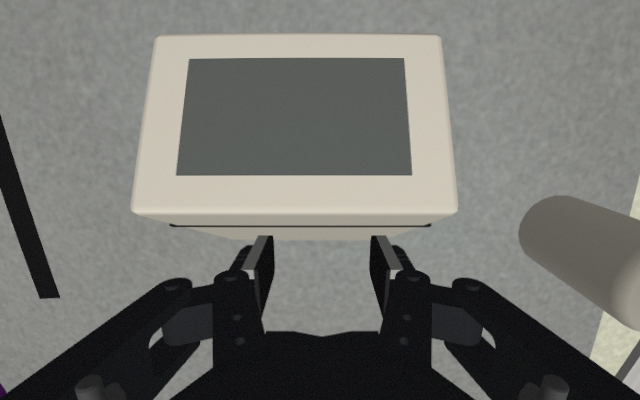

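View pics/c1.png

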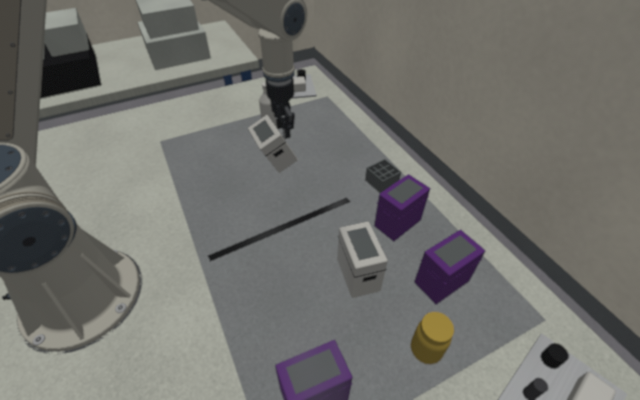

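The case is tilting cleanly (c2: seam now visible at row 225; c1: tilted at about 25°). I'll go on.

Call:
carry_out(delta_pos=[[0.006, 0, 0], [0.012, 0, 0], [0.017, 0, 0], [0.022, 0, 0], [0.025, 0, 0]], twist=[0, 0, 0, 0, 0], fingers=[110, 110, 110, 110, 110])

```text
t: 4.17
eef_pos: [0.573, 0.2432, 0.0881]
eef_rot: [-0.031, -3.141, 0.0]
contact_force: [0.2, -0.4, 0.3]
finger_gap: 0.567
```

```bash
python3 -c "
from h import *
s=env.snapshot('side');save(s,'d1.png')
s=env.snapshot('wrist');save(s,'d2.png')
go([.675,.237,.09],-.02)"
```

```text
t 4.2667 pos [0.5733 0.2432 0.0882] delta [-0.1018 -0.0042 -0.0018] twist 0.0 F [-0.7 -0.2  0.1] dist 0.102 gap 0.5683249771734209
```

View pics/d2.png

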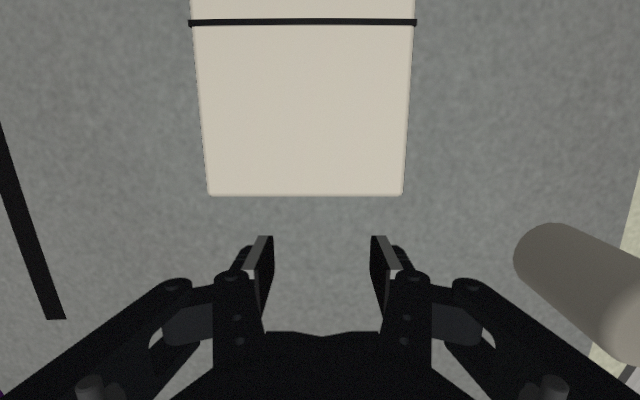

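View pics/d1.png

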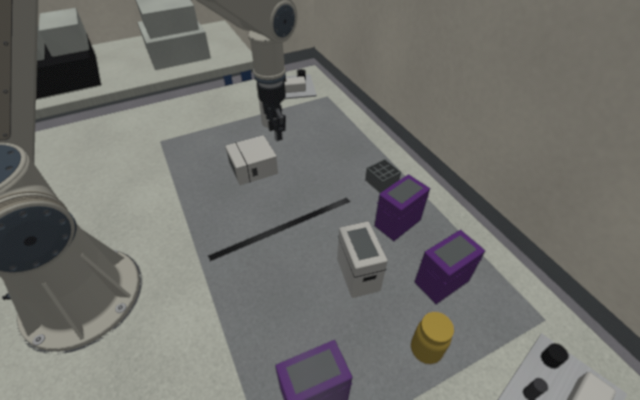

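```bash
python3 -c "
from h import *
s=env.snapshot('wrist')
R=cv2.Rodrigues(np.array(s['rvec'],float))[0]; print('cam',-R.T@np.array(s['tvec']).ravel(),'fwd',R[2], s['mtx'],s['k1'])
print(env.read_state()['qpos'].round(3))
c=np.array([.581,-.224]);d=np.array([np.cos(.2),-np.sin(.2)])
go([*(c+d*.08),.2],-.2)"
```

```text
cam [0.50601068 0.24477751 0.23026948] fwd [ 0.26793579 -0.00571501 -0.96341982] [[302.49246768   0.         321.65035161]
 [  0.         302.49246768 196.97730111]
 [  0.           0.           1.        ]] -0.03933458536204658
[ 0.399  0.511  1.746 -0.     0.885 -1.153]
t 4.3167 pos [0.5738 0.2433 0.0883] delta [-0.0951 -0.4814 -0.1117] twist 0.18 F [-0.9  0.   0. ] dist 0.503 gap 0.5672848334160763
```

Call:
carry_out(delta_pos=[[-0.02, 0, -0.035], [-0.03, -0.02, -0.07], [-0.04, -0.05, -0.095], [-0.05, -0.085, -0.112], [-0.06, -0.125, -0.112]], twist=[0, 0, 0, 0, 0], fingers=[110, 110, 110, 110, 110])

```text
t: 4.73
eef_pos: [0.6345, 0.1171, 0.2051]
eef_rot: [0.029, 3.134, 0.003]
contact_force: [0.9, -0.0, 0.1]
finger_gap: 0.57
```

Call:
carry_out(delta_pos=[[-0.005, -0.04, 0], [-0.01, -0.08, 0], [-0.015, -0.12, 0], [-0.02, -0.16, 0], [-0.025, -0.2, 0]], twist=[0.03, 0.06, 0.09, 0.14, 0.18], fingers=[110, 110, 110, 110, 110])

```text
t: 5.15
eef_pos: [0.6527, -0.0855, 0.2005]
eef_rot: [0.317, 3.125, -0.0]
contact_force: [0.7, -0.8, -0.5]
finger_gap: 0.565
```

```bash
python3 -c "
from h import *
c=np.array([.581,-.224]);d=np.array([np.cos(.2),-np.sin(.2)])
go([*(c+d*.08),.2],-.2)"
```

```text
t 5.15 pos [ 0.6527 -0.0855  0.2005] delta [-0.0376 -0.1498  0.0005] twist -0.002 F [ 0.7 -0.8 -0.5] dist 0.154 gap 0.5648318027864764
```

Call:
carry_out(delta_pos=[[-0.01, -0.039, 0], [-0.02, -0.078, 0], [-0.03, -0.116, 0], [-0.0375, -0.15, 0], [-0.0375, -0.15, 0]], twist=[0, 0, 0, 0, 0], fingers=[110, 110, 110, 110, 110])

```text
t: 5.57
eef_pos: [0.6593, -0.2446, 0.2002]
eef_rot: [0.32, 3.124, -0.004]
contact_force: [-0.5, -0.0, -0.1]
finger_gap: 0.569
```

```bash
python3 -c "
from h import *
s=env.snapshot('wrist');save(s,'e2.png')
for u in env.place_of('case_stamped','wrist')+env.place_of('case_plain','wrist'): print(u['confidence'],w(s,u['xyz']).round(3))
c=np.array([.581,-.224]);d=np.array([np.cos(.2),-np.sin(.2)])
go([*(c+d*.08),.09],-.2)"
```

```text
0.85 [ 0.748 -0.331 -0.   ]
0.77 [ 0.754 -0.137 -0.001]
0.58 [ 0.581 -0.226 -0.004]
t 5.7167 pos [ 0.6593 -0.238   0.2   ] delta [-0.0005 -0.0019  0.11  ] twist -0.001 F [ 0.1  1.2 -0.7] dist 0.11 gap 0.5703704555268864
```

View pics/e2.png

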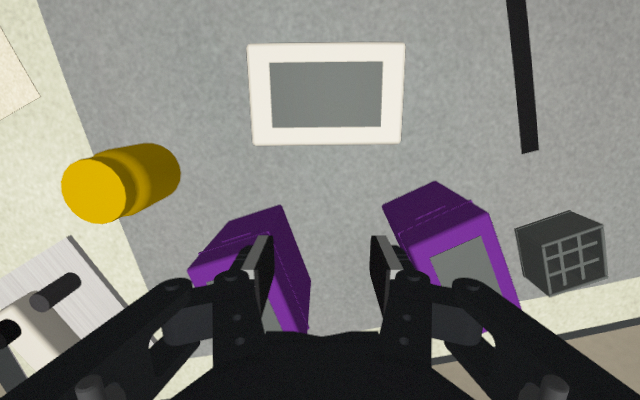

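Call:
carry_out(delta_pos=[[0, -0.002, 0.035], [0, -0.002, 0.07], [0, -0.002, 0.1], [0, -0.002, 0.111], [0, -0.002, 0.111]], twist=[0, 0, 0, 0, 0], fingers=[110, 110, 110, 110, 110])

```text
t: 6.13
eef_pos: [0.6572, -0.2375, 0.0862]
eef_rot: [-0.31, -3.121, -0.003]
contact_force: [-1.2, -0.2, -0.6]
finger_gap: 0.566
```

Call:
carry_out(delta_pos=[[0.008, 0, 0], [0.015, 0, 0], [0.022, 0, 0], [0.028, 0, 0], [0.033, 0, 0]], twist=[0, 0, 0, 0, 0], fingers=[110, 110, 110, 110, 110])

```text
t: 6.55
eef_pos: [0.6264, -0.2333, 0.0907]
eef_rot: [0.313, 3.124, -0.001]
contact_force: [0.2, -0.3, 1.6]
finger_gap: 0.568
```

```bash
python3 -c "
from h import *
s=env.snapshot('wrist');save(s,'f2.png')
c=np.array([.581,-.224]);d=np.array([np.cos(.2),-np.sin(.2)])
go([*(c+d*.046),.09],-.2)"
```

```text
t 6.6 pos [ 0.6257 -0.2332  0.0904] delta [-0.0003  0.0001  0.0004] twist 0.0 F [ 0.4 -0.4 -0.2] dist 0.001 gap 0.5691633103375698
```

View pics/f2.png

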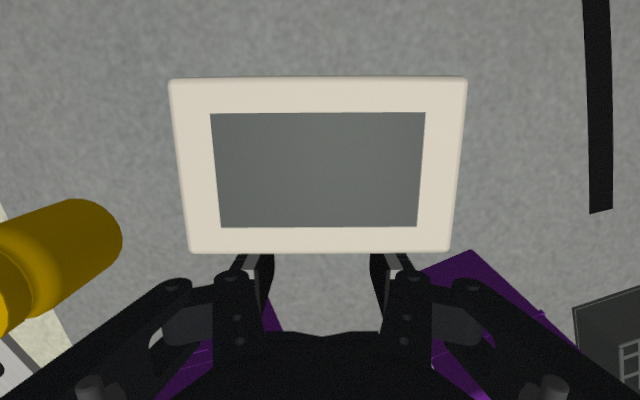

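Call:
carry_out(delta_pos=[[0.007, 0, 0], [0.014, 0, 0], [0.021, 0, 0], [0.028, 0, 0], [0.035, 0, 0]], twist=[0, 0, 0, 0, 0], fingers=[110, 110, 110, 110, 110])

```text
t: 7.02
eef_pos: [0.5914, -0.2261, 0.0892]
eef_rot: [-0.313, -3.125, -0.0]
contact_force: [0.4, -0.3, 0.8]
finger_gap: 0.569
```

Call:
carry_out(delta_pos=[[0.006, 0, 0], [0.012, 0, 0], [0.018, 0, 0], [0.023, 0, 0], [0.026, 0, 0]], twist=[0, 0, 0, 0, 0], fingers=[110, 110, 110, 110, 110])

```text
t: 7.43
eef_pos: [0.566, -0.2209, 0.0891]
eef_rot: [-0.313, -3.125, -0.0]
contact_force: [-0.3, 0.2, -0.6]
finger_gap: 0.569
```

```bash
python3 -c "
from h import *
s=env.snapshot('wrist');save(s,'g2.png')
s=env.snapshot('side');save(s,'g1.png')
print(env.read_state()['qpos'].round(2))
go([.69,-.24,.2],-.2+1.57)
go([.69,-.24,.2],-.2-1.57)"
```

```text
[-0.37  0.49  1.78 -0.    0.87 -1.75]
t 7.5333 pos [ 0.5664 -0.221   0.0893] delta [-0.1249  0.0059 -0.1108] twist -1.57 F [-0.1  0.1  0.5] dist 0.167 gap 0.5662444279388079
t 7.5333 pos [ 0.5664 -0.221   0.0893] delta [-0.1249  0.0059 -0.1108] twist 1.57 F [-0.1  0.1  0.5] dist 0.167 gap 0.5662444279388079
```

View pics/g2.png

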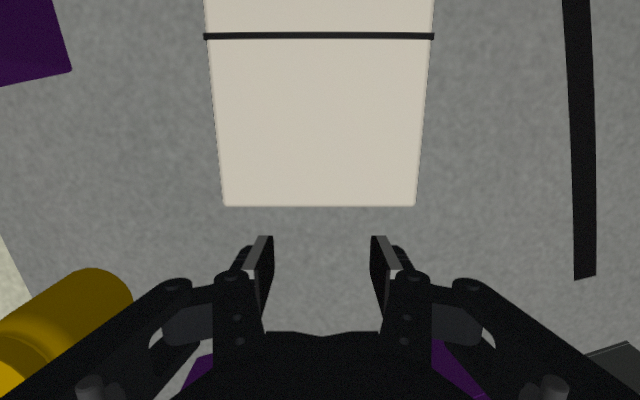

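View pics/g1.png

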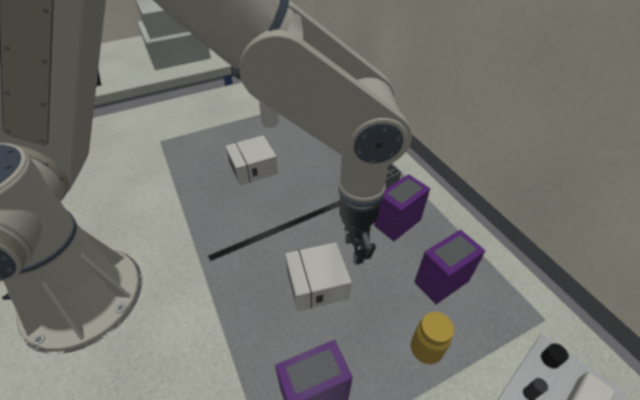

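Call:
carry_out(delta_pos=[[-0.005, 0, -0.035], [-0.015, 0, -0.07], [-0.03, 0, -0.1], [-0.06, 0, -0.111], [-0.095, 0, -0.111]], twist=[0.12, 0.24, 0.36, 0.48, 0.6], fingers=[110, 110, 110, 110, 110])

```text
t: 7.95
eef_pos: [0.6624, -0.2409, 0.2054]
eef_rot: [1.23, 2.884, 0.0]
contact_force: [1.2, -0.4, 1.2]
finger_gap: 0.57
```

```bash
python3 -c "
from h import *
go([.70,-.22,.2],-.2-1.57)"
```

```text
t 7.95 pos [ 0.6624 -0.2409  0.2054] delta [-0.0109  0.0416  0.0056] twist 0.964 F [ 1.2 -0.4  1.2] dist 0.043 gap 0.5699227118149158
```

Call:
carry_out(delta_pos=[[-0.005, 0.02, 0.005], [-0.01, 0.042, 0.005], [-0.01, 0.042, 0.005], [-0.01, 0.042, 0.005], [-0.01, 0.042, 0.005]], twist=[0.12, 0.24, 0.36, 0.48, 0.6], fingers=[110, 110, 110, 110, 110])

```text
t: 8.37
eef_pos: [0.6977, -0.2175, 0.1948]
eef_rot: [-2.03, -2.398, 0.0]
contact_force: [0.1, -0.3, -1.2]
finger_gap: 0.568
```

Call:
carry_out(delta_pos=[[0, 0, 0], [0, 0, 0], [0, 0, 0], [0, 0, 0], [0, 0, 0]], twist=[0.12, 0.24, 0.36, 0.36, 0.36], fingers=[110, 110, 110, 110, 110])

```text
t: 8.78
eef_pos: [0.6973, -0.2179, 0.1952]
eef_rot: [-2.417, -2.006, 0.0]
contact_force: [0.2, 0.9, 0.5]
finger_gap: 0.569
```

```bash
python3 -c "
from h import *
s=env.snapshot('wrist');save(s,'i2.png')
for t in ['case_stamped','case_plain','case_stamped_mid','case_plain_mid']:
  for u in env.place_of(t,'wrist'): print(t,u['confidence'],w(s,u['xyz']).round(3))
go([.70,-.22,.2],-.2-1.57)"
```

```text
case_stamped 0.72 [ 0.744 -0.33   0.002]
case_stamped 0.7 [ 0.753 -0.136 -0.002]
case_stamped 0.61 [ 0.544 -0.222  0.034]
t 9.0333 pos [ 0.6972 -0.2179  0.1952] delta [-0.0016  0.0032 -0.0048] twist 0.012 F [ 0.6 -0.4 -0.2] dist 0.006 gap 0.5683346562641487
```

View pics/i2.png

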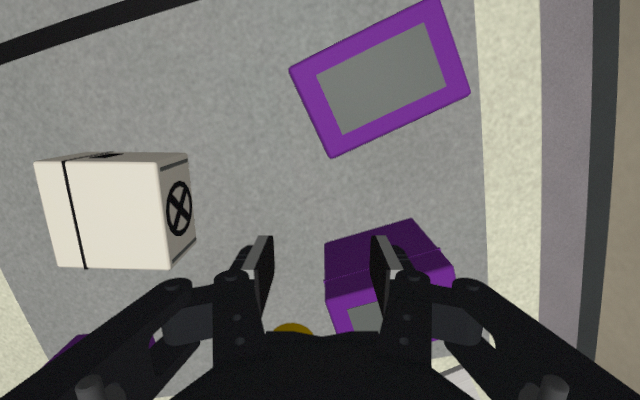

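```bash
python3 -c "
from h import *
s=env.snapshot('top')
save(s,'j.png')
for t in ['case_stamped','case_plain','case_stamped_mid','case_plain_mid']:
  for u in env.place_of(t,'top'): print(t,u['confidence'],w(s,u['xyz']).round(3))
s=env.snapshot('wrist')
for u,v in [(66,161),(157,164),(171,269),(58,267),(36,160)]: print(pix(s,u,v,.07).round(3))
go([.475,-.305,.2],-.2-1.57)"
```

```text
case_stamped 0.97 [ 0.742 -0.32  -0.005]
case_stamped 0.8 [ 0.375 -0.408 -0.001]
case_stamped 0.61 [ 0.754 -0.136  0.001]
case_stamped 0.5 [ 0.611 -0.428  0.002]
case_plain 0.77 [0.551 0.239 0.033]
case_stamped_mid 0.92 [ 0.738 -0.324  0.06 ]
case_stamped_mid 0.84 [ 0.754 -0.136  0.058]
[ 0.473 -0.147  0.07 ]
[ 0.557 -0.166  0.07 ]
[ 0.535 -0.269  0.07 ]
[ 0.419 -0.247  0.07 ]
[ 0.445 -0.14   0.07 ]
t 9.3333 pos [ 0.6971 -0.2179  0.1953] delta [-0.1272 -0.2019 -0.0047] twist 0.011 F [-0.7 -0.5 -0.2] dist 0.239 gap 0.5736623321240585
```

View pics/j.png

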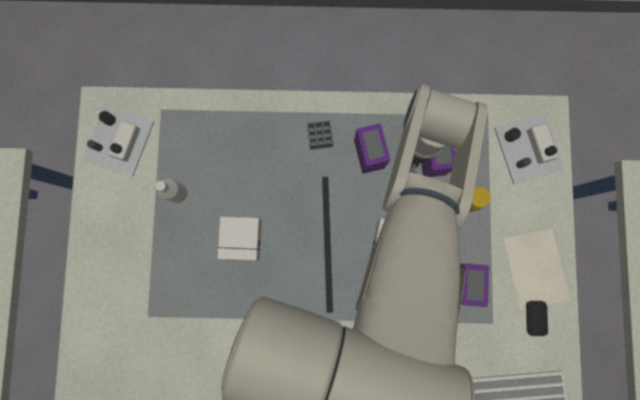

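Call:
carry_out(delta_pos=[[-0.021, -0.033, 0], [-0.042, -0.067, 0], [-0.064, -0.101, 0], [-0.085, -0.135, 0], [-0.106, -0.168, 0]], twist=[0.01, 0.01, 0.01, 0.01, 0.01], fingers=[110, 110, 110, 110, 110])

```text
t: 9.75
eef_pos: [0.5104, -0.2907, 0.1953]
eef_rot: [2.43, 1.99, -0.0]
contact_force: [-0.1, -1.1, -0.2]
finger_gap: 0.57
```

Call:
carry_out(delta_pos=[[-0.021, -0.034, 0], [-0.021, -0.034, 0], [-0.021, -0.034, 0], [-0.021, -0.034, 0], [-0.021, -0.034, 0]], twist=[0, 0, 0, 0, 0], fingers=[110, 110, 110, 110, 110])

```text
t: 10.17
eef_pos: [0.4758, -0.3043, 0.1956]
eef_rot: [2.43, 1.99, 0.001]
contact_force: [-0.5, 0.4, -0.2]
finger_gap: 0.572
```

```bash
python3 -c "
from h import *
s=env.snapshot('wrist');save(s,'k2.png')
s=env.snapshot('top');save(s,'k1.png')
go([.475,-.305,.035],-.2-1.57)"
```

```text
t 10.2667 pos [ 0.4758 -0.304   0.1952] delta [-0.0012 -0.0006  0.1602] twist 0.001 F [ 0.5  0.5 -0.5] dist 0.16 gap 0.5694884908778671
```

View pics/k2.png

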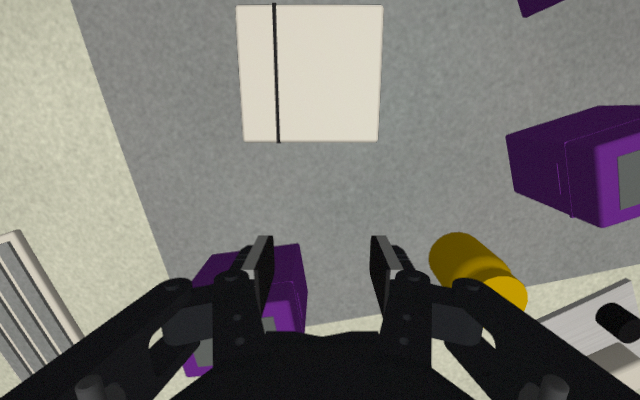

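```bash
python3 -c "
from h import *
s=env.snapshot('wrist')
for u,v in [(245,245),(298,245),(308,293),(298,332)]: print(u,v,pix(s,u,v,.12).round(3),pix(s,u,v,0).round(3))
s=env.snapshot('top')
for u,v in [(463,265),(489,265),(463,305),(489,305)]: print(pix(s,u,v,.12).round(3))
"
```

```text
245 245 [ 0.411 -0.323  0.12 ] [ 0.368 -0.37   0.   ]
298 245 [ 0.452 -0.331  0.12 ] [ 0.431 -0.383  0.   ]
308 293 [ 0.451 -0.375  0.12 ] [ 0.429 -0.451  0.   ]
298 332 [ 0.434 -0.411  0.12 ] [ 0.404 -0.506  0.   ]
[ 0.427 -0.378  0.12 ]
[ 0.428 -0.447  0.12 ]
[ 0.322 -0.376  0.12 ]
[ 0.324 -0.445  0.12 ]
```

View pics/k1.png

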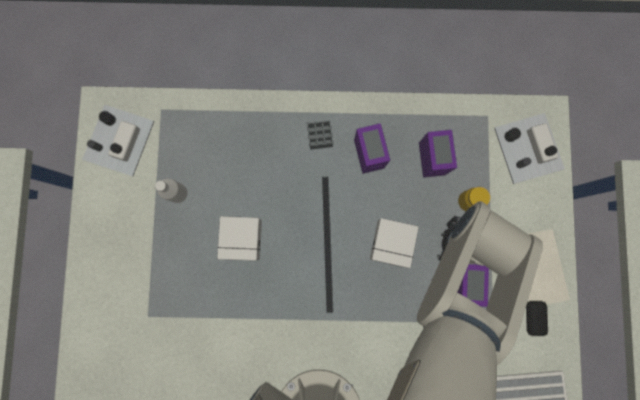

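Call:
carry_out(delta_pos=[[0, 0, 0.035], [0, 0, 0.07], [0, 0, 0.105], [0, 0, 0.135], [0, 0, 0.16]], twist=[0, 0, 0, 0, 0], fingers=[110, 110, 110, 110, 110])

```text
t: 10.78
eef_pos: [0.4744, -0.3035, 0.0329]
eef_rot: [-2.429, -1.99, 0.001]
contact_force: [0.4, -1.0, -0.3]
finger_gap: 0.569
```

Call:
carry_out(delta_pos=[[0.008, 0, 0], [0.016, 0, 0], [0.022, 0, 0], [0.028, 0, 0], [0.033, 0, 0]], twist=[0, 0, 0, 0, 0], fingers=[110, 110, 110, 110, 110])

```text
t: 11.2
eef_pos: [0.4826, -0.2717, 0.0371]
eef_rot: [2.428, 1.989, 0.002]
contact_force: [-1.4, -1.4, 0.8]
finger_gap: 0.57
```

```bash
python3 -c "
from h import *
s=env.snapshot('wrist');save(s,'l2.png')
go([.475,-.305,.035],-.2-1.57)"
```

```text
t 11.25 pos [ 0.4825 -0.2711  0.0369] delta [-0.0348 -0.0007  0.0019] twist 0.001 F [0.6 1.  0.3] dist 0.035 gap 0.5714566642621778
```

View pics/l2.png

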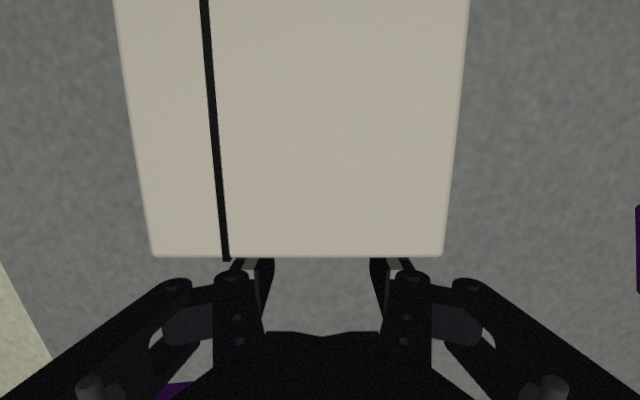

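Call:
carry_out(delta_pos=[[0.008, 0, 0], [0.018, 0, 0], [0.028, 0, 0], [0.038, 0, 0], [0.048, 0, 0]], twist=[0, 0, 0, 0, 0], fingers=[110, 110, 110, 110, 110])

```text
t: 11.67
eef_pos: [0.4909, -0.2239, 0.0354]
eef_rot: [2.431, 1.99, 0.0]
contact_force: [-1.1, -1.4, 1.2]
finger_gap: 0.568
```

Call:
carry_out(delta_pos=[[0.01, 0, 0], [0.02, 0, 0], [0.03, 0, 0], [0.04, 0, 0], [0.05, 0, 0]], twist=[0, 0, 0, 0, 0], fingers=[110, 110, 110, 110, 110])

```text
t: 12.08
eef_pos: [0.5008, -0.1748, 0.0352]
eef_rot: [-2.431, -1.99, 0.0]
contact_force: [-0.6, -2.5, 1.4]
finger_gap: 0.569
```

```bash
python3 -c "
from h import *
s=env.snapshot('wrist');save(s,'m2.png')
s=env.snapshot('top');save(s,'m1.png')
go([.475,-.305,.035],-.2-1.57)"
```

```text
t 12.1833 pos [ 0.5006 -0.1742  0.0351] delta [-0.1333  0.0006  0.    ] twist 0.001 F [0.7 0.2 0.1] dist 0.133 gap 0.5696434753171365
```

View pics/m2.png

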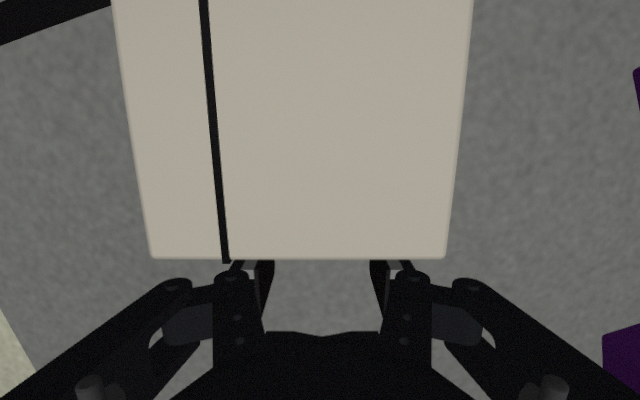

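View pics/m1.png

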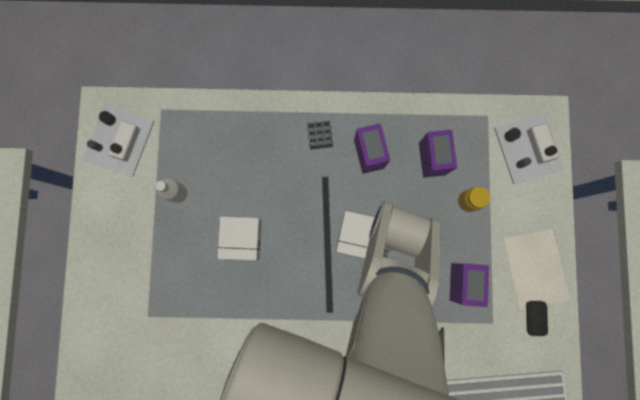

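Call:
carry_out(delta_pos=[[0.01, 0, 0], [0.02, 0, 0], [0.03, 0, 0], [0.04, 0, 0], [0.05, 0, 0]], twist=[0, 0, 0, 0, 0], fingers=[110, 110, 110, 110, 110])

```text
t: 12.6
eef_pos: [0.5105, -0.1258, 0.0352]
eef_rot: [-2.431, -1.99, 0.0]
contact_force: [-0.3, -0.3, -1.6]
finger_gap: 0.571
```

Call:
carry_out(delta_pos=[[0.012, 0, 0], [0.024, 0, 0], [0.034, 0, 0], [0.042, 0, 0], [0.048, 0, 0]], twist=[0, 0, 0, 0, 0], fingers=[110, 110, 110, 110, 110])

```text
t: 13.02
eef_pos: [0.5202, -0.0787, 0.0353]
eef_rot: [-2.43, -1.991, 0.0]
contact_force: [-0.5, -1.9, -0.5]
finger_gap: 0.575
```

Call:
carry_out(delta_pos=[[0, 0, 0], [-0.008, 0, 0], [-0.025, 0, 0], [-0.045, 0, 0], [-0.06, 0, -0.02]], twist=[0, 0, 0, 0, 0], fingers=[110, 110, 110, 110, 110])

```text
t: 13.43
eef_pos: [0.5056, -0.1398, 0.0529]
eef_rot: [-2.428, -1.987, 0.005]
contact_force: [0.2, -0.2, -0.2]
finger_gap: 0.567
```

Call:
carry_out(delta_pos=[[-0.015, 0, -0.035], [-0.03, 0, -0.07], [-0.06, 0, -0.1], [-0.095, 0, -0.12], [-0.12, 0, -0.13]], twist=[0, 0, 0, 0, 0], fingers=[110, 110, 110, 110, 110])

```text
t: 13.85
eef_pos: [0.4848, -0.26, 0.1889]
eef_rot: [2.428, 1.986, 0.002]
contact_force: [0.7, 0.3, -0.1]
finger_gap: 0.574
```

```bash
python3 -c "
from h import *
s=env.snapshot('side');save(s,'n2.png')
s=env.snapshot('top');save(s,'n1.png')
for t in ['case_stamped','case_plain','case_stamped_mid','case_plain_mid','line','wash_bottle','tub','tube_rack']:
  for u in env.place_of(t,'top'): print(t,round(u['confidence'],2),w(s,u['xyz']).round(3))
go([.475,-.305,.035],-.2-1.57)"
```

```text
case_stamped 0.95 [ 0.581 -0.023  0.037]
case_stamped 0.89 [ 0.752 -0.134  0.001]
case_stamped 0.62 [ 0.741 -0.322 -0.001]
case_stamped 0.6 [ 0.379 -0.408 -0.002]
case_stamped 0.4 [ 0.611 -0.43  -0.003]
case_plain 0.86 [0.551 0.238 0.036]
case_stamped_mid 0.84 [ 0.376 -0.411  0.06 ]
case_stamped_mid 0.82 [ 0.751 -0.133  0.059]
case_stamped_mid 0.79 [ 0.736 -0.324  0.058]
line 0.73 [ 0.482 -0.012 -0.001]
wash_bottle 0.65 [ 0.62   0.433 -0.001]
tub 0.9 [ 0.611 -0.427  0.002]
tube_rack 0.93 [ 0.802  0.015 -0.   ]
t 14.35 pos [ 0.4843 -0.2553  0.1846] delta [-0.0506  0.0008  0.1496] twist 0.001 F [0.1 0.7 0.7] dist 0.158 gap 0.5663122350500555
```

View pics/n1.png

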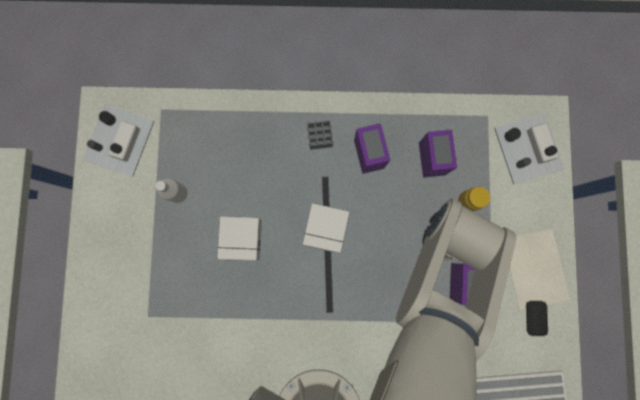

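View pics/n2.png

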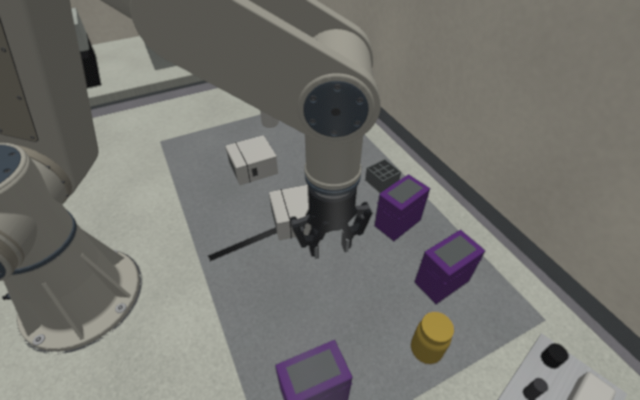

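```bash
python3 -c "
from h import *
s=env.snapshot('top')
sub=s['color'][195:262,295:360];m=(sub.min(2)>160).astype(np.uint8)
m=cv2.morphologyEx(m,cv2.MORPH_CLOSE,np.ones((5,5)))
c=max(cv2.findContours(m,0,2)[0],key=cv2.contourArea);b=cv2.boxPoints(cv2.minAreaRect(c))+[295,195]
P=np.array([pix(s,u,v,.07)[:2] for u,v in b]);print(P.round(3).tolist(),P.mean(0).round(4))
a=pix(s,325,178,0);e=pix(s,330,311,0);d=(a-e)/np.linalg.norm(a-e);q=P.mean(0)-e[:2];print('off',d[0]*q[1]-d[1]*q[0])
print(env.read_state()['contact_force'],env.read_state()['eef_pos']);env.hand_in()"
```

```text
[[0.477, 0.053], [0.589, 0.032], [0.569, -0.072], [0.457, -0.049]] [ 0.5227 -0.009 ]
off 0.004494009002080954
[0.90159072 0.01322293 0.01685828] [ 0.48440016 -0.25542436  0.18472487]
the job is handed in; nothing more can be done
```

I tipped both cases onto their near sides, left one first, and pushed the stamped one onto the dispatch line. The job is handed in, but `env.hand_in()` reports no verdict.

- **Which case:** the wrist camera showed the ring and cross on the right case's underside. I did not view the left case's underside, so it is the plain one by elimination.
- **Stamped case:** its middle is at about (0.523, -0.009). My own fit to the top picture puts that about 4 mm from the line's centre. The network's case position gives about 1 mm. The limit is 30 mm.
- **Plain case:** it lies where it fell, with its middle near (0.49, 0.24). That is about 97 mm from its start (limit 170 mm) and about 0.25 m from the line (minimum 100 mm).
- **Bystanders:** the bottle, tub and rack read within 3 to 6 mm of their first readings, about the networks' error. The purple look-alikes also read unchanged.
- **Robot:** it ended clear of everything, 0.18 m up with only force-sensor noise, at about 14.4 s of the 59 s allowed.

**Weak detection:** the networks never reported the stamped case's mid point directly once it lay down. I worked it out from the reported case origin, the yaw and the picture. No other checks failed or disagreed.

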